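# Fit a centrifuge rotor on its splined spindle

## Robot

A 6-joint arm with a two-finger parallel gripper is mounted at the origin on the work surface. World frame = base frame: x ahead of the robot, y to its left, z up, the work surface at z = 0. Lengths are in m, angles in rad, forces in N, time in s.
With the tool pointing down it reaches from about 0.25 to 0.725 m from the base axis. Payload 4 kg.
Tool frame: the origin (TCP) lies midway between the tips of the shut fingers; the grasp point (between the pads) lies bot.pinch_z behind it (bot.pinch_z is the distance from the TCP to the grasp point, in m); z points along the fingers, y is the direction in which the jaws open and shut (so a half turn about z gives the same grasp; the last joint's range is limited). The gripper opens to 85 mm and grips with 20 to 120 N. Pads are 22 mm wide; open, the fingers measure 114 mm over their backs; the gripper's body (76 mm by 85 mm) begins 54 mm behind the grasp point. The pads swing forward as they close: fully open they stand 13 mm farther back than shut.
Start: joints at [1.239, 0.241, 0.005, 1.335, 0, 1.571], TCP at [0.163, 0.473, 0.231] pointing down, gripper open.
Joint ranges: [-2.72, 2.72], [-1.05, 1.87], [-1.09, 1.28], [-1.99, 2.15], [-1.42, 1.44], [-3.14, 3.14]. Speed limits (rad/s): [2.79, 2.79, 3.14, 3.14, 3.14, 3.14].

## Interface

Orientations are given as a unit quaternion [x, y, z, w].
In Python, from workcell import bot gives the robot as it stands. The module is installed in compiled form; this text tells all that it offers.
- The arm moves only by the tool move_arm, never from a script. Its argument "series" is a list that holds one entry, the list of rows, each a list of 7 numbers: the shift along the world's x, y, z in cm, then the turn, a rotation vector about the world's x, y, z in degrees, then the opening, from 0 (shut) to 1 (fully open). A call has exactly 5 rows; each row shifts and turns the pose as measured when the row begins; what a row does not reach is not made up. A row lasts 1/10 s, in which the tool goes at most 50 mm and 8.59 degrees, less where a joint would pass 70% of its speed; a pose out of reach is approached as far as the arm can. A call with a gripper value outside its range is refused whole. The fingers move at their own pace and stop on an object; the grip force is fixed at half the most. Time passes only in rows, so rows that do not move let the fingers close, or fill a call up. It gives the time, the measured TCP pose, the force and the opening at its end, in the units of the state.
- bot.get_obs(): the state, without advancing time (a new reading comes with each control period).
- bot.camera(name): name is "scene" or "top" or "wrist"; returns (picture, depth): 384x512x3 uint8, red, green, blue; 384x512 float32, m along the optical axis (not along the pixel's ray), 0 where there is no reading.
- bot.camera_info(name): a dict with "vfov" (degrees; the focal length in pixels is half the picture's height over the tangent of half this angle, whatever the lens; pixels are square), "cx", "cy" (the principal point, pixels), "cam_to_world" (4x4, takes a point from camera to world coordinates); the wrist camera has in their place "tool_from_camera" (4x4, takes a point from camera to tool coordinates, whose origin is the TCP and whose axes are the flange's). Camera axes: x right, y down, z forward; pixel columns grow to the right and rows downward; lengths in m; the calibration is good to about 2 mm. A picture is of the moment at which its call begins: read the wrist's pose just before it. camera_info takes no time and is no camera call.
- bot.job_done(): hands the job in, once; it reports no verdict.
Trained networks look in the newest picture that a camera, given by its name, has taken for a name from the list of things; names that differ only in an ending like _2 or _b are one class to them, and where a whole thing is asked for, a point or a joint stands for the part that bears it (a point fixed in the world has none). Each returns a list of dicts, best first, with "confidence" (0 to 1); they miss things now and then, are a little off and sometimes report something else, mostly with a low value. They report only what shows in the picture. A call takes as long as a camera call. They do not tell look-alikes from the thing itself.
- bot.find_in(camera, target): "at" ([x, y, z] in m, in world coordinates, good to about 4 mm: the middle of the surface that is visible of it).
The state is a dict: "clock": time; "joint_pos": joint angles; "joint_vel": joint speeds; "tau": joint torques, N m; "eef_pos": TCP position; "tool_rot": TCP orientation; "ft_force": force on the tool from outside, world axes, zero at the start; "ft_torque": the same for the moment, N m; "grip_width": finger opening in m.
Only numpy, scipy, OpenCV 4.12 (cv2) and the standard library are available. Lean on these libraries where they do the work, as an engineer would, in place of code of your own. Each camera call takes 0.05 s, during which the arm holds its last target.

## Task

Lift the aluminium rotor off its blue stand by its black grip and fit it on the splined spindle in the centrifuge bowl: press it down lightly and rock it round until the teeth mesh, never forcing it, and keep hold of it until it has gone fully home on the collar. Then let go and leave the rotor sitting level, with the other things on the bench left where they are.

Things in the scene. Friction and masses are not known exactly. Their poses are not given: they have to be found in the camera images.
- rotor_grip (a point): Centre of the loose rotor's black grip bar (hold here): 46 mm long along this point's x, 22 mm wide along its y, 34 mm tall along z. The aluminium disc below it is 104 mm across, 12 mm thick, its top face 17 mm below this point. Under the disc a hub, 43 mm across, 30 mm long, ends 59 mm below this point. z is the rotor's axis, up. Mass 0.28 to 0.46 kg.
- rotor: The same rotor; origin on its axis in the plane of the hub's foot face, 59 mm below rotor_grip; when fitted this lies on the collar. The hub has a splined bore, open at the foot, 30 mm deep: 4 straight slots 90 degrees apart, 10.2 mm wide, all along the bore, for the spindle's 4 teeth; the lands between them reach in to a radius of 9.4 mm.
- drive: Drive in the middle of the centrifuge bowl: a steel collar 44 mm across on which the hub's foot must rest. Origin on the shaft axis at the collar's top face, 75 mm above the bench; z up. It hangs on rubber: it gives 1 mm downwards for 3 N (8 mm at most) and 1 mm sideways for 1 N (4 mm at most). Its pose does not tell how the spindle on it is turned.
- spindle_tip (a point): Tip of the spindle, on the shaft axis 28 mm above the collar. Round nose of radius 9 mm, tapering to 5 mm over its last 8 mm; round it 4 brass teeth 90 degrees apart, 8 mm wide, out to radius 16 mm, from the collar to 16 mm above it.
- collar (a point): Same point as the drive's origin. How the spindle is turned differs every time and is not given. A brake holds it, slipping at 0.3 N m. Unmeshed, the rotor's foot stands on the teeth, 16 mm above the collar; meshed, it slides down freely, with about 4 degrees of turning play either way.
- centrifuge: Fixed white bench centrifuge, 240 x 240 mm, 115 mm tall, without its lid; origin at the centre of its underside. Round open bowl 160 mm across and 60 mm deep in the middle of its top; the drive stands at its centre.
- stand: Fixed blue rotor stand; origin at the centre of its underside. Round foot 112 mm across, 6 mm thick, and a ring 76 mm across (inside 60 mm), 45 mm tall, on which the rotor's disc rests; the hub hangs freely in it, its foot 15 mm above the bench. The rotor must go up more than 30 mm to come clear.
- bottle: Bystander: loose amber bottle, 64 mm across, 150 mm tall; origin at the centre of its underside.
- beaker: Bystander: loose glass beaker, 72 mm across, 95 mm tall; origin at the centre of its underside.
- bowl_lid: Bystander: the centrifuge's loose lid, 170 mm across, 34 mm tall with its knob; origin at the centre of its underside.
- tube_rack: Bystander: loose yellow tube rack, 70 x 160 mm, 41 mm tall; origin at the centre of its underside.
Not all that is in view belongs to the job. Leave any green, purple or red look-alike of the rotor alone.

How it is judged:
On the way, in this order (a step that is already met when the one before it is completed fails the run):
1. the rotor is held clear above its stand (height (world z) of rotor above 0.05 m and contact force between the fingers and rotor above 0.5 N), for 0.1 s.
2. the rotor is home on the collar while still held (z of rotor in the frame of drive below 0.003 m and horizontal distance between rotor and drive below 0.004 m and contact force between the fingers and rotor above 0.5 N), for 0.1 s.
At the end, for the whole second after the job is handed in: The rotor sits on the drive, its hub's foot within 3 mm of the collar and within 4 mm of the shaft axis, level within 0.06 rad, at rest and released (z of rotor in the frame of drive between -0.003 and 0.003 m and horizontal distance between rotor and drive below 0.004 m and angle between rotor_grip's own z axis and vertical below 0.06 rad and linear speed of rotor below 0.02 m/s); the robot touches nothing.
It fails at once if the rotor is forced on the drive (more than 40 N between them) (contact force between rotor and drive above 40 N).
It fails at once if a bystander is moved by more than 30 mm (distance of any of bottle, beaker, bowl_lid, tube_rack from where it was at the start of the episode above 0.03 m).
It also fails if it takes over 67 s, if anything falls off the work surface, if the arm or the gripper's body presses on something with over 40 N, if the wrist force passes 120 N, or if a joint passes its speed limit or range.

## Working session

There is one attempt and no reset: what is moved stays moved. The work goes in short steps, Python scripts to look and compute and a tool call to move; the robot and the scene stay as the last step left them, time stands still between calls to the robot, and variables do not carry over. Pictures are saved under pics/ and viewed, and the job is handed in when it is done.

Besides the shell and the picture viewer there is one more tool, called after "Emit:" as a command line: name --argument value ..., lists and objects as JSON in quotes. move_arm: Moves the arm, as the interface text tells. Its arguments: {"type":"object","properties":{"series":{"type":"array","items":{"type":"array","items":{"type":"array","items":{"type":"number"}}}}},"required":["series"]}

```bash
mkdir -p pics; cat > h.py <<'E'
from workcell import bot
import numpy as np, cv2
from scipy.spatial.transform import Rotation as R
def info(n):
    c=bot.camera_info(n); f=192/np.tan(np.radians(c['vfov'])/2); return c,f
def T(n,o=None):
    c,f=info(n)
    if n!='wrist': return np.array(c['cam_to_world'])
    o=o or bot.get_obs(); M=np.eye(4); M[:3,:3]=R.from_quat(o['tool_rot']).as_matrix(); M[:3,3]=o['eef_pos']
    return M@np.array(c['tool_from_camera'])
def snap(n,fn=None):
    o=bot.get_obs(); t=T(n,o); p,d=bot.camera(n); c,f=info(n)
    if fn: cv2.imwrite('pics/'+fn,p[:,:,::-1])
    v,u=np.mgrid[:384,:512]
    X=np.stack([(u-c['cx'])/f*d,(v-c['cy'])/f*d,d,np.ones_like(d)],-1)@t.T
    return p,d,X[...,:3]
E
python3 - <<'E'
from h import *
print(bot.pinch_z, bot.get_obs())
for n in ['scene','top']:
    p,d,X=snap(n,n+'0.png'); np.savez('pics/'+n+'0.npz',p=p,d=d,X=X)
    for t in ['rotor_grip','spindle_tip']:
        for r in bot.find_in(n,t)[:4]: print(n,t,np.round(r['at'],3),round(r['confidence'],2))
print(bot.camera_info('wrist'))
E
```

```text
0.0187 {'clock': 0.0, 'joint_pos': array([ 1.23900490e+00,  2.41451319e-01,  3.72630761e-03,  1.33520895e+00,
       -1.50978726e-05,  1.57080361e+00]), 'joint_vel': array([ 0.00015532,  0.00025837,  0.00034493,  0.00043327, -0.0012288 ,
        0.00061148]), 'tau': array([ 1.17361236e-03, -3.72315574e+01,  2.52409726e+01,  1.68956205e-02,
        6.36055825e-05,  2.58611351e-06]), 'eef_pos': array([0.16266598, 0.47212788, 0.23039461]), 'tool_rot': array([ 1.65139303e-01,  9.86269673e-01, -1.05539206e-03, -1.69051137e-04]), 'ft_force': array([-0.11502754,  0.53392202,  0.4662533 ]), 'ft_torque': array([-0.00030742, -0.00424233, -0.00607095]), 'grip_width': 0.08526959970588066}
scene rotor_grip [0.565 0.353 0.043] 0.84
scene rotor_grip [0.399 0.206 0.04 ] 0.75
scene rotor_grip [0.577 0.055 0.038] 0.59
scene rotor_grip [0.547 0.205 0.054] 0.57
top rotor_grip [0.566 0.044 0.042] 0.77
top rotor_grip [0.383 0.196 0.043] 0.73
top rotor_grip [0.551 0.345 0.042] 0.65
top spindle_tip [ 0.444 -0.215  0.074] 0.65
{'vfov': 63.74733076082589, 'cx': 258.7828060652226, 'cy': 191.1119813176374, 'tool_from_camera': array([[ 7.32997266e-04, -9.57445218e-01, -2.88614131e-01,
         7.27116885e-02],
       [ 9.99999580e-01,  8.60658265e-04, -3.15425244e-04,
         1.15513526e-03],
       [ 5.50400529e-04, -2.88613779e-01,  9.57445447e-01,
        -1.43820661e-01],
       [ 0.00000000e+00,  0.00000000e+00,  0.00000000e+00,
         1.00000000e+00]])}
```

View pics/scene0.png

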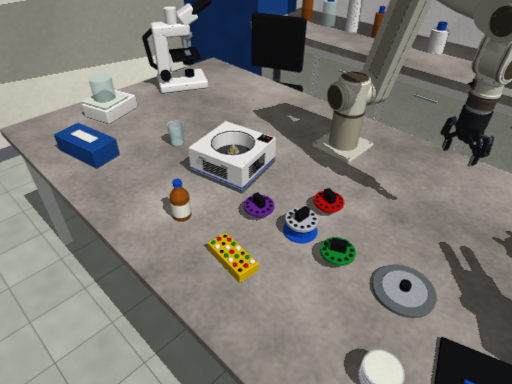

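View pics/top0.png

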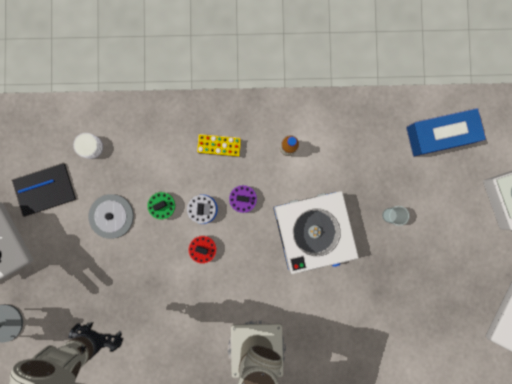

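Candidates for the rotor in the top view are purple (243,199), red (203,249), green (162,206) and aluminium (202,209). The scene view shows the same four, with the aluminium one at (301,222) on the blue stand. Only that one is aluminium and on the stand, so it fits. I'll confirm it with a crop.

```bash
python3 - <<'E'
from h import *
a=np.load('pics/top0.npz');b=np.load('pics/scene0.npz')
A=cv2.resize(a['p'][185:233,178:226],(384,384),interpolation=cv2.INTER_CUBIC)
B=cv2.resize(b['p'][195:249,275:329],(384,384),interpolation=cv2.INTER_CUBIC)
cv2.imwrite('pics/crop0.png',np.hstack([A,B])[:,:,::-1])
X=a['X']
print(np.round(X[200:220:2,202],3)); 
def rep(m):
    print(m.sum(),np.round(X[m].mean(0),4),np.round(np.percentile(X[m],[2,98],axis=0),3))
v,u=np.mgrid[:384,:512]
near=(np.hypot(u-202,v-209)<17)
print(np.percentile(X[near][:,2],[5,25,50,75,95]))
rep(near&(X[...,2]>0.078)); rep(near&(X[...,2]>0.04))
nc=np.hypot(u-316,v-232)<60
z=X[...,2]
rep(nc&(z>0.1)&(z<.13)); rep((np.hypot(u-316,v-232)<10)&(z>0.08)); rep(near&(a['p'].max(2)<70))
print(np.round(z[222:244:2,306:328:2],3))
E
```

```text
[[0.566 0.189 0.056]
 [0.559 0.189 0.058]
 [0.551 0.185 0.091]
 [0.544 0.185 0.089]
 [0.537 0.186 0.086]
 [0.529 0.185 0.091]
 [0.522 0.185 0.09 ]
 [0.515 0.185 0.09 ]
 [0.508 0.189 0.061]
 [0.5   0.19  0.058]]
[-0.00166661  0.00728684  0.05628461  0.05973084  0.09075253]
84 [0.5351 0.1853 0.154 ] [[0.515 0.007 0.083]
 [0.558 0.206 1.419]]
631 [0.5351 0.1924 0.0706] [[0.489 0.146 0.052]
 [0.581 0.241 0.094]]
3181 [ 0.445  -0.2166  0.115 ] [[ 0.32  -0.341  0.107]
 [ 0.572 -0.091  0.121]]
51 [ 0.4475 -0.2107  0.1192] [[ 0.432 -0.231  0.08 ]
 [ 0.463 -0.197  0.104]]
60 [0.5343 0.1894 0.0873] [[0.515 0.164 0.059]
 [0.551 0.199 0.095]]
[[0.054 0.057 0.059 0.06  0.058 0.058 0.063 0.055 0.054 0.055 0.057]
 [0.055 0.053 0.053 0.059 0.057 0.056 0.06  0.056 0.057 0.057 0.06 ]
 [0.059 0.057 0.059 0.076 0.073 0.08  0.056 0.059 0.055 0.059 0.052]
 [0.061 0.058 0.078 0.069 0.083 0.089 0.075 0.057 0.058 0.056 0.054]
 [0.053 0.076 0.081 0.091 0.1   0.104 0.076 0.075 0.053 0.059 0.054]
 [0.06  0.076 0.073 0.093 0.102 0.1   0.096 0.073 0.056 0.057 0.058]
 [0.055 0.054 0.076 0.073 0.094 0.077 0.074 0.06  0.054 0.051 0.054]
 [0.053 0.062 0.058 0.073 0.071 0.074 0.056 0.059 0.055 0.058 0.054]
 [0.061 0.059 0.054 0.058 0.054 0.053 0.059 0.056 0.064 0.058 0.057]
 [0.056 0.054 0.052 0.055 0.055 0.057 0.055 0.054 0.059 0.059 0.058]
 [0.059 0.054 0.059 0.057 0.057 0.052 0.053 0.058 0.057 0.059 0.064]]
```

View pics/crop0.png

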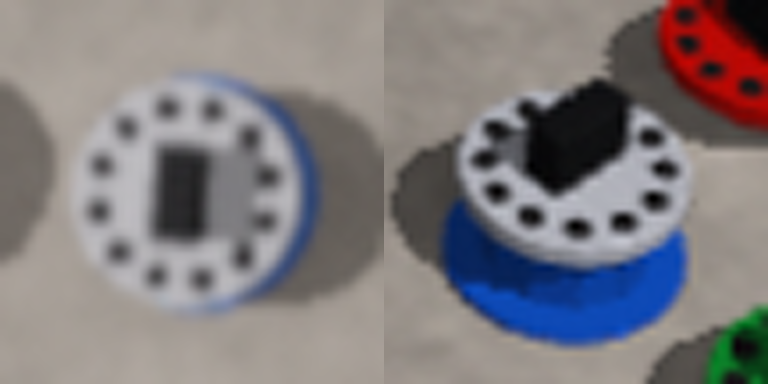

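The aluminium rotor at top (202,209), scene (301,222) is confirmed: it's on the blue stand, with its black bar roughly along world x. I'll look with the wrist camera first, over the rotor and then over the spindle.

Emit:
move_arm --series '[[[3.7, -2.8, 0.5, 0, 0, 1.9, 1], [3.7, -2.8, 0.5, 0, 0, 1.9, 1], [3.7, -2.8, 0.5, 0, 0, 1.9, 1], [3.7, -2.8, 0.5, 0, 0, 1.9, 1], [3.7, -2.8, 0.5, 0, 0, 1.9, 1]]]'

```text
clock: 0.8
eef_pos: [0.3479, 0.3312, 0.2553]
tool_rot: [0.072, 0.997, -0.001, -0.001]
ft_force: [1.4, 1.4, -0.4]
grip_width: 0.0856
```

Emit:
move_arm --series '[[[3.7, -2.8, 0.5, 0, 0, 1.9, 1], [3.7, -2.8, 0.5, 0, 0, 1.9, 1], [3.7, -2.8, 0.5, 0, 0, 1.9, 1], [3.7, -2.8, 0.5, 0, 0, 1.9, 1], [3.7, -2.8, 0.5, 0, 0, 1.9, 1]]]'

```text
clock: 1.3
eef_pos: [0.5395, 0.1841, 0.2819]
tool_rot: [-0.014, 1.0, 0.0, -0.0]
ft_force: [0.5, 0.2, -0.4]
grip_width: 0.0855
```

```bash
python3 - <<'E'
from h import *
p,d,X=snap('wrist','w1.png'); np.savez('pics/w1.npz',p=p,d=d,X=X)
for r in bot.find_in('wrist','rotor_grip')[:4]: print(np.round(r['at'],3),round(r['confidence'],2))
o=bot.get_obs();print(o['eef_pos'],o['tool_rot'],o['joint_pos'])
E
```

```text
[0.533 0.193 0.058] 0.94
[0.545 0.336 0.039] 0.86
[0.565 0.047 0.044] 0.84
[0.395 0.191 0.038] 0.74
[0.54230018 0.18158157 0.28103598] [-1.04270476e-02  9.99945293e-01 -4.34460467e-04  7.06132768e-04] [ 3.23771953e-01  3.74002721e-01  3.17889292e-01  1.51360724e+00
 -1.26193111e-03  3.02916794e-01]
```

View pics/w1.png

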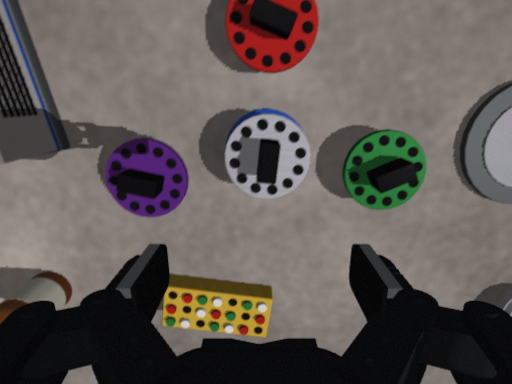

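The aluminium rotor is at (267,155), with its bar near-vertical in the picture and red, purple and green around it. I'll measure its axis and the bar angle.

```bash
cat >> h.py <<'E'
def ray(n,u,v,z,t):
    c,f=info(n); dr=t[:3,:3]@np.array([(u-c['cx'])/f,(v-c['cy'])/f,1]); s=(z-t[2,3])/dr[2]; return t[:3,3]+s*dr
E
python3 - <<'E'
from h import *
a=np.load('pics/w1.npz');p,X=a['p'],a['X'];z=X[...,2]
v,u=np.mgrid[:384,:512]; near=np.hypot(u-267,v-155)<50
m=near&(z>.082)&(z<.1); q=X[m][:,:2]
rect=cv2.minAreaRect((q*1000).astype(np.float32)); print('bar depth',rect,q.mean(0))
dk=(near&(p.max(2)<45)).astype(np.uint8); n,l,s,c=cv2.connectedComponentsWithStats(dk); i=1+np.argmax(s[1:,4]); print(s[i],c[i])
t=T('wrist')
ys,xs=np.where(l==i)
P=np.array([ray('wrist',x,y,.091,t)[:2] for x,y in zip(xs,ys)])
print('bar dark',cv2.minAreaRect((P*1000).astype(np.float32)))
m=near&(z>.045)&(z<.068); q=X[m][:,:2]
print('disc',cv2.minEnclosingCircle((q*1000).astype(np.float32)), (np.percentile(q,1,axis=0)+np.percentile(q,99,axis=0))/2,np.percentile(q,99,axis=0)-np.percentile(q,1,axis=0))
cv2.imwrite('pics/c1.png',cv2.resize(p[105:205,217:317],(600,600),interpolation=cv2.INTER_CUBIC)[:,:,::-1])
E
```

```text
bar depth ((534.60400390625, 195.23419189453125), (22.026988983154297, 45.9662971496582), 85.38446044921875) [0.53341007 0.19514357]
[257 139  23  45 798] [267.52882206 160.81578947]
bar dark ((536.6004028320312, 191.39581298828125), (21.13701820373535, 47.52964782714844), 85.18917083740234)
disc ((534.7224731445312, 195.3309783935547), 52.07550811767578) [0.53396299 0.19513432] [0.09714555 0.09722593]
```

View pics/c1.png

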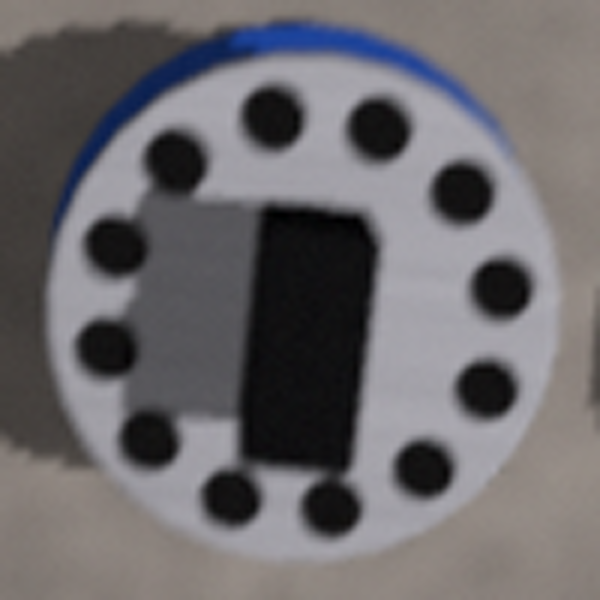

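Emit:
move_arm --series '[[[-1.0, -4.5, 0.3, 0, 0, 0, 1], [-1.0, -4.5, 0.3, 0, 0, 0, 1], [-1.0, -4.5, 0.3, 0, 0, 0, 1], [-1.0, -4.5, 0.3, 0, 0, 0, 1], [-1.0, -4.5, 0.3, 0, 0, 0, 1]]]'

```text
clock: 1.9
eef_pos: [0.4908, -0.0446, 0.2925]
tool_rot: [-0.015, 1.0, 0.0, -0.001]
ft_force: [1.4, -1.7, -0.0]
grip_width: 0.0853
```

Emit:
move_arm --series '[[[-1.0, -4.5, 0.3, 0, 0, 0, 1], [-1.0, -4.5, 0, 0, 0, 0, 1], [-1.0, -4.5, 0, 0, 0, 0, 1], [-1.0, -2.0, 0, 0, 0, 0, 1], [0, 0, 0, 0, 0, 0, 1]]]'

```text
clock: 2.4
eef_pos: [0.4458, -0.2074, 0.2959]
tool_rot: [-0.012, 1.0, -0.0, -0.001]
ft_force: [0.3, 0.3, 0.4]
grip_width: 0.0855
```

```bash
python3 - <<'E'
from h import *
for k in range(2):
    p,d,X=snap('wrist','w2_%d.png'%k)
np.savez('pics/w2.npz',p=p,d=d,X=X,t=T('wrist'))
for r in bot.find_in('wrist','spindle_tip')[:4]: print(np.round(r['at'],3),round(r['confidence'],2))
o=bot.get_obs();print(o['eef_pos'],o['tool_rot'],o['joint_pos'])
c,f=info('wrist');t=T('wrist');q=np.linalg.inv(t)@[.446,-.215,.09,1];print(q[0]/q[2]*f+c['cx'],q[1]/q[2]*f+c['cy'])
E
```

```text
[ 0.444 -0.219  0.073] 0.68
[ 0.44728351 -0.20468321  0.29588848] [-1.39977040e-02  9.99901660e-01  3.34420451e-04 -7.89489611e-04] [-4.29122786e-01  2.07770133e-01  1.29564699e-01  1.49430414e+00
 -7.27619394e-05 -4.57119056e-01]
249.16404971217176 162.62623671478664
```

View pics/w2_1.png

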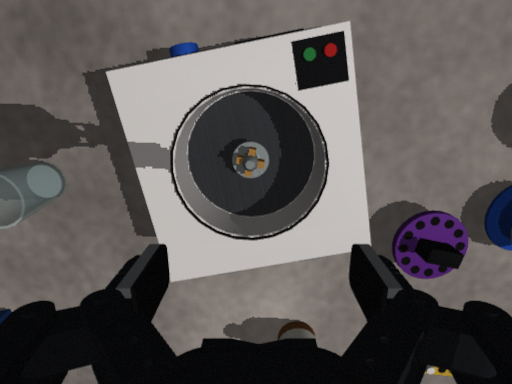

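The spindle is at (250,160) with four brass teeth around it. I'll measure the axis and tooth angles, plus the rim circle as a check.

```bash
python3 - <<'E'
from h import *
a=np.load('pics/w2.npz');p,X,t=a['p'],a['X'],a['t'];z=X[...,2]
v,u=np.mgrid[:384,:512]; near=np.hypot(u-250,v-160)<28
cv2.imwrite('pics/c2.png',cv2.resize(p[130:190,220:280],(600,600),interpolation=cv2.INTER_CUBIC)[:,:,::-1])
hsv=cv2.cvtColor(p,cv2.COLOR_RGB2HSV)
m=near&(hsv[...,1]>110)&(hsv[...,2]>60)
def proj(m,z): return np.array([ray('wrist',x,y,z,t)[:2] for y,x in zip(*np.where(m))])
P=proj(m,.091); print(len(P),P.mean(0))
col=near&(z>.065)&(z<.085)&(hsv[...,2]>90)
cc=cv2.minEnclosingCircle((X[near&(z>.068)&(z<.084)][:,:2]*1000).astype(np.float32)); print('collar',cc)
tip=near&(z>.097); print('tip',X[tip].mean(0),tip.sum())
rim=(z>.108)&(z<.122)
L=X[rim][:,:2]
big=np.hypot(u-250,v-160)<120
# inner rim: fit
best=[]
for ang in np.arange(0,360,3):
    r=np.arange(0,110)
    c0=np.array([.446,-.215])
    Q=X[big&rim][:,:2]-c0; an=np.degrees(np.arctan2(Q[:,1],Q[:,0]))%360; s=abs(an-ang)<1.5
    if s.sum()>3: 
        best.append(Q[s][np.argmin(np.linalg.norm(Q[s],axis=1))]+c0)
B=np.array(best); 
from scipy.optimize import least_squares
s=least_squares(lambda q:np.hypot(B[:,0]-q[0],B[:,1]-q[1])-q[2],[.446,-.215,.08],loss='soft_l1',f_scale=.002);print('rim',s.x)
# tooth angles: 4-fold phase
for ctr in [np.array(cc[0])/1000,P.mean(0),s.x[:2]]:
    Q=P-ctr; r=np.hypot(*Q.T); k=(r>.008)&(r<.018); th=np.arctan2(Q[k,1],Q[k,0]); print(ctr,k.sum(),np.degrees(np.angle(np.mean(np.exp(4j*th))))/4,abs(np.mean(np.exp(4j*th))))
    print(np.histogram(np.degrees(th)%360,24,(0,360))[0])
E
```

```text
187 [ 0.44335262 -0.21503219]
collar ((444.93060302734375, -216.4701385498047), 22.156017303466797)
tip [ 0.43884079 -0.21564896  0.12548384] 186
rim [ 0.44444401 -0.2162449   0.07977182]
[ 0.4449306  -0.21647014] 185 -9.765118150790244 0.673437727153745
[11  2  0  0 12 19 15  0  0  6 22 25  4  0  0  4 16 13 12  1  0  0  5 18]
[ 0.44335262 -0.21503219] 178 -9.328091325641328 0.687987843393918
[ 8  0  0  4 18 15  9  0  0  3 15 21  9  0  0  0 12 17 17  2  0  0 11 17]
[ 0.44444401 -0.2162449 ] 183 -9.840349382184039 0.683349861583761
[12  1  0  0 15 16 15  0  0  6 22 24  3  0  0  1 16 16 12  1  0  0  6 17]
```

View pics/c2.png

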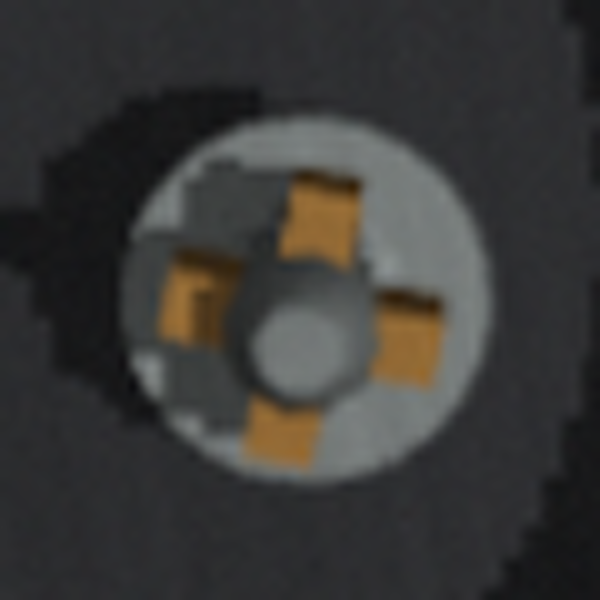

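Axis is about (0.4445,-0.216), since the collar, rim and detector all agree. Tooth phase is about -10° mod 90 and the bar is at -4.6°. Next I go back to the rotor, turning -6.2°.

Emit:
move_arm --series '[[[1.0, 4.5, -0.5, 0, 0, -0.7, 1], [1.0, 4.5, -0.5, 0, 0, -0.7, 1], [1.0, 4.5, -0.5, 0, 0, -0.7, 1], [1.0, 4.5, -0.5, 0, 0, -0.7, 1], [1.0, 4.5, -0.5, 0, 0, -0.7, 1]]]'

```text
clock: 3.05
eef_pos: [0.4986, 0.03, 0.2708]
tool_rot: [0.019, 1.0, 0.0, 0.001]
ft_force: [0.5, -0.7, -0.1]
grip_width: 0.0856
```

Emit:
move_arm --series '[[[1.0, 4.5, -1, 0, 0, -0.7, 1], [1.0, 4.5, -1, 0, 0, -0.7, 1], [1.0, 4.5, -1, 0, 0, -0.7, 1], [0.5, 3.0, -1, 0, 0, -0.7, 1], [0, 0, 0, 0, 0, 0, 1]]]'

```text
clock: 3.55
eef_pos: [0.5299, 0.2158, 0.2287]
tool_rot: [0.032, 0.999, 0.002, 0.001]
ft_force: [-0.7, -0.1, 0.0]
grip_width: 0.0855
```

```bash
python3 - <<'E'
from h import *
p,d,X=snap('wrist')
p,d,X=snap('wrist','w3.png');o=bot.get_obs();z=X[...,2]
R_=R.from_quat(o['tool_rot']).as_matrix();print(o['eef_pos'],np.degrees(np.arctan2(R_[1,1],R_[0,1])),R_[:,2])
ok=(np.hypot(X[...,0]-.534,X[...,1]-.194)<.06)
for lo,hi in [(.083,.098),(.045,.068)]:
    q=X[ok&(z>lo)&(z<hi)][:,:2]; print(len(q),cv2.minAreaRect((q*1000).astype(np.float32)),cv2.minEnclosingCircle((q*1000).astype(np.float32)))
E
```

```text
[0.53022432 0.21254226 0.23030056] 86.09154373611341 [ 0.00417482  0.00239041 -0.99998843]
1115 ((534.0820922851562, 195.273193359375), (21.78318977355957, 45.355587005615234), 85.7600326538086) ((534.0220336914062, 195.84890747070312), 24.377300262451172)
6226 ((534.4304809570312, 195.370849609375), (102.82730102539062, 102.82307434082031), 40.51727294921875) ((534.6551513671875, 195.05906677246094), 52.109439849853516)
```

View pics/w3.png

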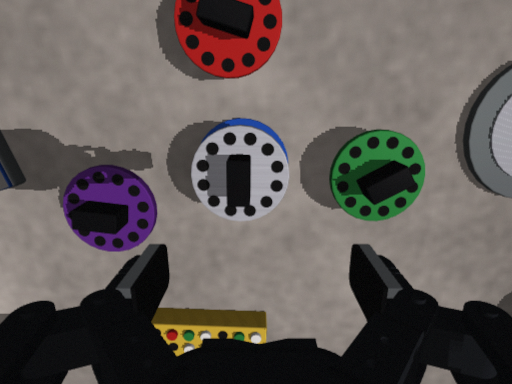

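The rotor is at (240,170) in the wrist view, with its centre at (0.534,0.195). The jaw direction is 86° against a bar width direction of 85.6°, so I'll centre and descend.

Emit:
move_arm --series '[[[0.2, -1.0, -3, 0, 0, -0.4, 1], [0.2, -0.7, -3, 0.1, -0.2, 0, 1], [0, 0, -3, 0, 0, 0, 1], [0, 0, -2.5, 0, 0, 0, 1], [0, 0, 0, 0, 0, 0, 1]]]'

```text
clock: 4.15
eef_pos: [0.5344, 0.1926, 0.1178]
tool_rot: [0.038, 0.999, 0.003, 0.008]
ft_force: [-0.8, -0.2, -0.1]
grip_width: 0.0855
```

```bash
python3 - <<'E'
from h import *
o=bot.get_obs()
R_=R.from_quat(o['tool_rot']).as_matrix();print(o['eef_pos'],np.degrees(np.arctan2(R_[1,1],R_[0,1])),R_[:,2])
E
```

```text
[0.53440874 0.19257229 0.11776039] 85.59663765112109 [ 0.01681538  0.00548973 -0.99984354]
```

Emit:
move_arm --series '[[[0, 0.25, -1.6, -0.3, 0.9, 0, 1], [0, 0, -1.6, 0, 0, 0, 1], [0, 0, -1.5, 0, 0, 0, 1], [0, 0, -0.8, 0, 0, 0, 1], [0, 0, 0, 0, 0, 0, 1]]]'

```text
clock: 4.65
eef_pos: [0.5387, 0.1949, 0.0666]
tool_rot: [0.04, 0.999, 0.002, 0.004]
ft_force: [0.5, -0.2, 0.7]
grip_width: 0.0854
```

```bash
cat >>h.py <<'E'
def st():
    o=bot.get_obs();M=R.from_quat(o['tool_rot']).as_matrix()
    print('t',round(o['clock'],2),'p',np.round(o['eef_pos'],4),'yaw',round(np.degrees(np.arctan2(M[1,1],M[0,1])),2),'tz',np.round(M[:,2],4),'F',np.round(o['ft_force'],1),'M',np.round(o['ft_torque'],2),'w',round(o['grip_width'],4))
E
python3 -c "
from h import *
st()"
```

```text
t 4.65 p [0.5387 0.1949 0.0666] yaw 85.42 tz [ 0.0089  0.0028 -1.    ] F [ 0.5 -0.2  0.7] M [-0.02  0.02 -0.02] w 0.0854
```

Emit:
move_arm --series '[[[-0.4, 0, -0.4, -0.2, 0.6, 0, 1], [0, 0, -0.1, 0, 0, 0, 1], [0, 0, 0, 0, 0, 0, 0], [0, 0, 0, 0, 0, 0, 0], [0, 0, 0, 0, 0, 0, 0]]]'

```text
clock: 5.15
eef_pos: [0.5367, 0.1958, 0.0645]
tool_rot: [0.04, 0.999, 0.0, 0.001]
ft_force: [0.2, -0.0, -0.3]
grip_width: 0.0438
```

```bash
python3 -c "
from h import *
st()"
```

```text
t 5.15 p [0.5367 0.1958 0.0645] yaw 85.42 tz [ 2.5e-03  8.0e-04 -1.0e+00] F [ 0.2 -0.  -0.3] M [ 0.01 -0.02 -0.02] w 0.0438
```

Emit:
move_arm --series '[[[-0.2, 0, -0.2, 0, 0.1, 0, 0], [0, 0, 0, 0, 0, 0, 0], [0, 0, 0, 0, 0, 0, 0], [0, 0, 0, 0, 0, 0, 0], [0, 0, 0, 0, 0, 0, 0]]]'

```text
clock: 5.65
eef_pos: [0.5348, 0.1959, 0.0628]
tool_rot: [0.04, 0.999, 0.001, 0.001]
ft_force: [-0.1, 1.0, 0.4]
grip_width: 0.0213
```

```bash
python3 -c "
from h import *
st()
p,d,X=snap('wrist','w4.png')"
```

```text
t 5.65 p [0.5348 0.1959 0.0628] yaw 85.42 tz [ 0.0017  0.0011 -1.    ] F [-0.1  1.   0.4] M [-0.05 -0.01 -0.04] w 0.0213
```

View pics/w4.png

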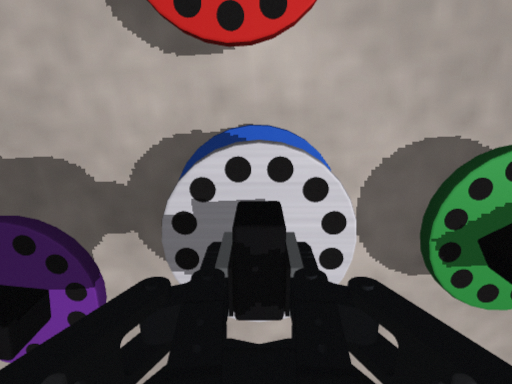

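The bar is gripped between the pads at (260,255) with width 21.3 mm. Lifting it straight up.

Emit:
move_arm --series '[[[0, 0, 1, 0, 0, 0, 0], [0, 0, 2, 0, 0, 0, 0], [0, 0, 3, 0, 0, 0, 0], [0, 0, 3, 0, 0, 0, 0], [0, 0, 3, 0, 0, 0, 0]]]'

```text
clock: 6.2
eef_pos: [0.5277, 0.1934, 0.1803]
tool_rot: [0.04, 0.999, -0.003, -0.008]
ft_force: [1.4, 0.5, -3.2]
grip_width: 0.021
```

Emit:
move_arm --series '[[[0, 0, 3, 0, 0, 0, 0], [0, 0, 1, 0, 0, 0, 0], [0, 0, 0, 0, 0, 0, 0], [0, 0, 0, 0, 0, 0, 0], [0, 0, 0, 0, 0, 0, 0]]]'

```text
clock: 6.7
eef_pos: [0.5279, 0.1935, 0.2243]
tool_rot: [0.04, 0.999, -0.002, -0.007]
ft_force: [-0.3, 0.8, -3.3]
grip_width: 0.0211
```

```bash
python3 -c "
from h import *
st()
p,d,X=snap('wrist','w5.png'); snap('scene','s5.png')"
```

```text
t 6.7 p [0.5279 0.1935 0.2243] yaw 85.41 tz [-0.0134 -0.0036 -0.9999] F [-0.3  0.8 -3.3] M [-0.05 -0.04  0.03] w 0.0211
```

View pics/w5.png

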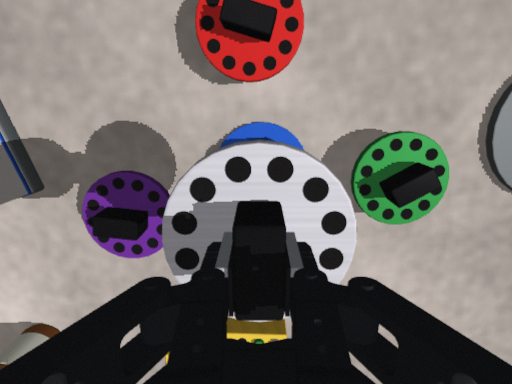

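View pics/s5.png

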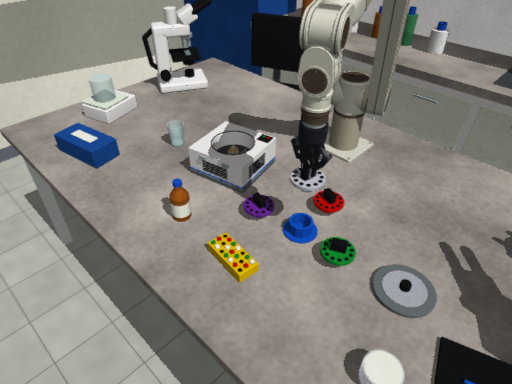

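The rotor is held in the wrist view, disc around (260,230), and the blue stand is empty in the scene view at (300,228). Now its offset in the tool frame.

```bash
python3 - <<'E'
from h import *
from scipy.optimize import least_squares
p,d,X=snap('wrist');c,f=info('wrist');tc=np.array(c['tool_from_camera'])
v,u=np.mgrid[:384,:512]
Q=(np.stack([(u-c['cx'])/f*d,(v-c['cy'])/f*d,d,np.ones_like(d)],-1)@tc.T)[...,:3]
near=np.hypot(u-260,v-230)<110
m=near&(p.min(2)>85)&(Q[...,2]>-.01)&(Q[...,2]<.02)&(Q[...,0]>-.01)
q=Q[m];print(m.sum(),q.mean(0))
A=np.c_[q[:,:2],np.ones(len(q))];s=np.linalg.lstsq(A,q[:,2],rcond=None)[0];print('plane',s)
h=cv2.convexHull((q[:,:2]*1e4).astype(np.int32))[:,0]/1e4
r=least_squares(lambda w:np.hypot(h[:,0]-w[0],h[:,1]-w[1])-.052,[0,0],loss='soft_l1',f_scale=.0005);print('centre tool',r.x,abs(r.fun).mean())
# holes-based: hole circle
g=cv2.cvtColor(p,cv2.COLOR_RGB2GRAY);bw=((g<60)&near).astype(np.uint8);n,l,st_,ce=cv2.connectedComponentsWithStats(bw)
t=tc;H=[]
for i in range(1,n):
    if 250<st_[i,4]<900:
        x,y=ce[i];dr=tc[:3,:3]@[(x-c['cx'])/f,(y-c['cy'])/f,1];k=(s[2]-tc[2,3])/dr[2];P=tc[:3,3]+k*dr;H.append(P[:2]);print(ce[i],st_[i,4],P[:2])
H=np.array(H)
r=least_squares(lambda w:np.hypot(H[:,0]-w[0],H[:,1]-w[1])-w[2],[0,0,.04],loss='soft_l1',f_scale=.0005);print('holes',r.x,r.fun)
print(np.degrees(np.arctan2(H[:,1]-r.x[1],H[:,0]-r.x[0])))
E
```

```text
11655 [0.02282629 0.00106069 0.00455317]
plane [0.00834036 0.00184764 0.00436083]
centre tool [8.82469834e-05 9.58689105e-04] 0.0005621911332817858
[237.75510204 168.87142857] 490 [ 0.03919947 -0.00944306]
[279.93181818 168.87603306] 484 [0.03921535 0.0112494 ]
[202.32258065 189.39354839] 465 [ 0.02868449 -0.02737611]
[315.34354486 189.10065646] 457 [0.02888974 0.02917361]
[159.91642651 202.02881844] 347 [ 0.02198788 -0.04921675]
[184.01573034 222.64044944] 445 [ 0.01074399 -0.03777979]
[333.54698795 222.42409639] 415 [0.01094285 0.03954448]
[186.63970588 258.28921569] 408 [-0.00986532 -0.03779666]
[330.81351351 258.22162162] 370 [-0.00973893  0.03953804]
holes [0.00051946 0.0008075  0.04008363] [-6.84137778e-05 -3.64392912e-06 -2.39121427e-04  3.50671862e-05
  1.43527425e-02 -1.64709033e-04  3.12223557e-05 -1.07079286e-04
 -1.75588222e-05]
[ -14.84271573   15.10131623  -45.01888522   44.99579034  -66.772915
  -75.15929359   74.93951459 -105.0565134   104.83503144]
```

Emit:
move_arm --series '[[[-0.9, -3.0, 0, 0, 0, -0.5, 0], [-0.9, -4.5, 0, 0, 0, -0.5, 0], [-0.9, -4.5, 0, 0, 0, -0.5, 0], [-0.9, -4.5, 0, 0, 0, -0.5, 0], [-0.9, -4.5, 0, 0, 0, -0.5, 0]]]'

```text
clock: 7.35
eef_pos: [0.4803, -0.0168, 0.2187]
tool_rot: [0.056, 0.998, -0.002, -0.01]
ft_force: [0.6, -0.6, -2.8]
grip_width: 0.0211
```

Emit:
move_arm --series '[[[-0.9, -4.5, 0, 0, 0, -0.5, 0], [-0.9, -4.5, 0, 0, 0, -0.5, 0], [-0.9, -4.5, 0, 0, 0, -0.5, 0], [-0.9, -3.5, 0, 0, 0, -0.5, 0], [0, 0, 0, 0, 0, 0, 0]]]'

```text
clock: 7.85
eef_pos: [0.4387, -0.1976, 0.2155]
tool_rot: [0.078, 0.997, -0.002, -0.012]
ft_force: [-0.4, 0.5, -2.8]
grip_width: 0.0212
```

```bash
python3 -c "
from h import *
st()"
```

```text
t 7.85 p [ 0.4387 -0.1976  0.2155] yaw 81.08 tz [-0.0249 -0.0024 -0.9997] F [-0.4  0.5 -2.8] M [ 0.05 -0.11 -0.04] w 0.0212
```

Emit:
move_arm --series '[[[0.4, -1.2, 0, 0.1, -0.9, -0.5, 0], [0.25, -0.7, 0, 0, -0.5, -0.4, 0], [0, 0, 0, 0, 0, 0, 0], [0, 0, 0, 0, 0, 0, 0], [0, 0, 0, 0, 0, 0, 0]]]'

```text
clock: 8.35
eef_pos: [0.444, -0.2155, 0.213]
tool_rot: [0.086, 0.996, 0.002, -0.002]
ft_force: [-0.7, 1.0, -2.2]
grip_width: 0.021
```

```bash
python3 -c "
from h import *
st()"
```

```text
t 8.35 p [ 0.444  -0.2155  0.213 ] yaw 80.09 tz [-0.0043  0.0042 -1.    ] F [-0.7  1.  -2.2] M [-0.03 -0.   -0.04] w 0.021
```

Emit:
move_arm --series '[[[0.1, -0.15, -1.2, -0.2, -0.2, 0, 0], [0, 0, -1.2, 0, 0, 0, 0], [0, 0, -1.2, 0, 0, 0, 0], [0, 0, -1.0, 0, 0, 0, 0], [0, 0, 0, 0, 0, 0, 0]]]'

```text
clock: 8.85
eef_pos: [0.4456, -0.2134, 0.1648]
tool_rot: [0.083, 0.997, 0.001, -0.001]
ft_force: [-0.9, -0.1, -3.0]
grip_width: 0.0214
```

```bash
python3 -c "
from h import *
st()"
```

```text
t 8.85 p [ 0.4456 -0.2134  0.1648] yaw 80.43 tz [-0.0011  0.0017 -1.    ] F [-0.9 -0.1 -3. ] M [ 0.06  0.01 -0.04] w 0.0214
```

Emit:
move_arm --series '[[[0, -0.35, 0, 0, 0, -0.2, 0], [0, 0, 0, 0, 0, 0, 0], [0, 0, 0, 0, 0, 0, 0], [0, 0, -0.3, 0, 0, 0, 0], [0, 0, 0, 0, 0, 0, 0]]]'

```text
clock: 9.35
eef_pos: [0.4466, -0.2174, 0.163]
tool_rot: [0.085, 0.996, 0.0, 0.0]
ft_force: [-0.4, 0.9, -2.4]
grip_width: 0.0212
```

```bash
python3 -c "
from h import *
st()
snap('wrist','w6.png')"
```

```text
t 9.35 p [ 0.4466 -0.2174  0.163 ] yaw 80.23 tz [ 1.1e-03  8.0e-04 -1.0e+00] F [-0.4  0.9 -2.4] M [0.01 0.07 0.01] w 0.0212
```

View pics/w6.png

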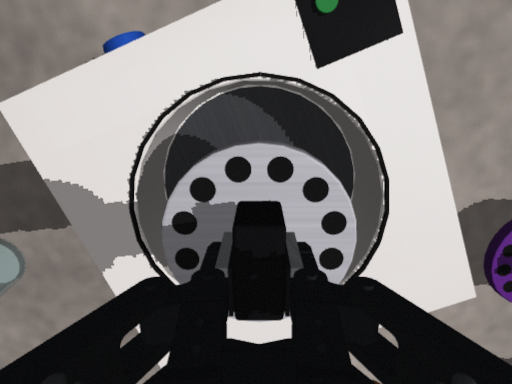

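The rotor, disc centre about (260,230), hangs clear in the bowl. Next a slow descent, with force checks, over the nose to the teeth.

Emit:
move_arm --series '[[[-0.15, 0, -0.3, 0, 0, 0, 0], [0, 0, -0.4, 0, 0, 0, 0], [0, 0, -0.4, 0, 0, 0, 0], [0, 0, -0.2, 0, 0, 0, 0], [0, 0, 0, 0, 0, 0, 0]]]'

```text
clock: 9.9
eef_pos: [0.445, -0.2175, 0.1491]
tool_rot: [0.085, 0.996, 0.0, 0.001]
ft_force: [-0.2, -0.4, -3.0]
grip_width: 0.0212
```

```bash
python3 -c "
from h import *
st()"
```

```text
t 9.9 p [ 0.445  -0.2175  0.1491] yaw 80.23 tz [ 1.5e-03  5.0e-04 -1.0e+00] F [-0.2 -0.4 -3. ] M [-0.02  0.03  0.01] w 0.0212
```

Emit:
move_arm --series '[[[0, 0, -0.2, 0, 0, 0, 0], [0, 0, -0.3, 0, 0, 0, 0], [0, 0, -0.3, 0, 0, 0, 0], [0, 0, 0, 0, 0, 0, 0], [0, 0, 0, 0, 0, 0, 0]]]'

```text
clock: 10.4
eef_pos: [0.445, -0.2174, 0.1403]
tool_rot: [0.085, 0.996, 0.0, 0.001]
ft_force: [-0.5, -0.5, -2.1]
grip_width: 0.0212
```

```bash
python3 -c "
from h import *
st()"
```

```text
t 10.4 p [ 0.445  -0.2174  0.1403] yaw 80.23 tz [ 1.3e-03  7.0e-04 -1.0e+00] F [-0.5 -0.5 -2.1] M [-0.    0.05  0.03] w 0.0212
```

Emit:
move_arm --series '[[[0, 0, -0.2, 0, 0, 0, 0], [0, 0, -0.2, 0, 0, 0, 0], [0, 0, -0.1, 0, 0, 0, 0], [0, 0, 0, 0, 0, 0, 0], [0, 0, 0, 0, 0, 0, 0]]]'

```text
clock: 10.9
eef_pos: [0.4451, -0.2174, 0.135]
tool_rot: [0.085, 0.996, 0.0, 0.001]
ft_force: [0.1, -0.1, -3.3]
grip_width: 0.0211
```

```bash
python3 -c "
from h import *
st()"
```

```text
t 10.9 p [ 0.4451 -0.2174  0.135 ] yaw 80.24 tz [ 1.5e-03  7.0e-04 -1.0e+00] F [ 0.1 -0.1 -3.3] M [0.07 0.02 0.02] w 0.0211
```

Emit:
move_arm --series '[[[0, 0, -0.2, 0, 0, 0, 0], [0, 0, -0.1, 0, 0, 0, 0], [0, 0, -0.1, 0, 0, 0, 0], [0, 0, 0, 0, 0, 0, 0], [0, 0, 0, 0, 0, 0, 0]]]'

```text
clock: 11.4
eef_pos: [0.4451, -0.2174, 0.1307]
tool_rot: [0.085, 0.996, 0.0, 0.001]
ft_force: [0.8, 0.2, -2.7]
grip_width: 0.021
```

```bash
python3 -c "
from h import *
st()"
```

```text
t 11.4 p [ 0.4451 -0.2174  0.1307] yaw 80.24 tz [ 1.6e-03  7.0e-04 -1.0e+00] F [ 0.8  0.2 -2.7] M [ 0.02  0.04 -0.01] w 0.021
```

There is no rise in force 8 mm below tooth height, so the teeth seem to have meshed. Continuing to the collar.

Emit:
move_arm --series '[[[0, 0, -0.2, 0, 0, 0, 0], [0, 0, -0.2, 0, 0, 0, 0], [0, 0, -0.1, 0, 0, 0, 0], [0, 0, 0, 0, 0, 0, 0], [0, 0, 0, 0, 0, 0, 0]]]'

```text
clock: 11.9
eef_pos: [0.4451, -0.2174, 0.1252]
tool_rot: [0.085, 0.996, 0.0, 0.001]
ft_force: [-0.1, 0.0, -2.9]
grip_width: 0.0211
```

```bash
python3 -c "
from h import *
st()"
```

```text
t 11.9 p [ 0.4451 -0.2174  0.1252] yaw 80.24 tz [ 1.5e-03  7.0e-04 -1.0e+00] F [-0.1  0.  -2.9] M [ 0.01 -0.   -0.02] w 0.0211
```

Emit:
move_arm --series '[[[0, 0, -0.1, 0, 0, 0, 0], [0, 0, -0.1, 0, 0, 0, 0], [0, 0, -0.1, 0, 0, 0, 0], [0, 0, -0.1, 0, 0, 0, 0], [0, 0, 0, 0, 0, 0, 0]]]'

```text
clock: 12.4
eef_pos: [0.4457, -0.2177, 0.1218]
tool_rot: [0.085, 0.996, 0.0, 0.002]
ft_force: [-0.3, 0.0, 0.3]
grip_width: 0.0209
```

```bash
python3 -c "
from h import *
st()"
```

```text
t 12.4 p [ 0.4457 -0.2177  0.1218] yaw 80.24 tz [ 0.003 -0.    -1.   ] F [-0.3  0.   0.3] M [0.11 0.17 0.03] w 0.0209
```

Emit:
move_arm --series '[[[0, 0, -0.1, 0, 0, 0, 0], [0, 0, -0.1, 0, 0, 0, 0], [0, 0, 0, 0, 0, 0, 0], [0, 0, 0, 0, 0, 0, 0], [0, 0, 0, 0, 0, 0, 0]]]'

```text
clock: 12.9
eef_pos: [0.4461, -0.2179, 0.1212]
tool_rot: [0.085, 0.996, -0.0, 0.002]
ft_force: [-1.3, -0.5, 1.1]
grip_width: 0.0212
```

```bash
python3 - <<'E'
from h import *
st()
p,d,X=snap('wrist','w7.png');z=X[...,2]
v,u=np.mgrid[:384,:512]
m=(np.hypot(u-260,v-230)<90)&(p.min(2)>85)&(v<225);print('disc z',np.median(z[m]))
p,d,X=snap('top','t7.png');z=X[...,2];m=(np.hypot(X[...,0]-.445,X[...,1]+.216)<.052)&(z<.15)&(p.min(2)>100);print('top disc z',np.median(z[m]),m.sum())
cv2.imwrite('pics/t7.png',cv2.resize(p[180:290,260:370],(550,550))[:,:,::-1])
E
```

```text
t 12.9 p [ 0.4461 -0.2179  0.1212] yaw 80.24 tz [ 4.9e-03 -9.0e-04 -1.0e+00] F [-1.3 -0.5  1.1] M [0.15 0.31 0.05] w 0.0212
disc z 0.11667830211951619
top disc z 0.11564669103483893 248
```

View pics/w7.png

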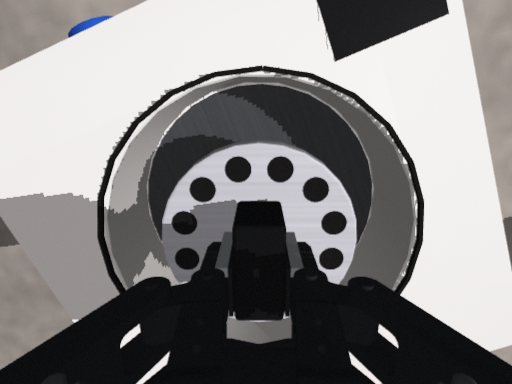

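The rotor is home: the disc top sits at 0.116–0.117 m (0.117 expected), upward force has begun, and the grip is still held at (260,255). I'll relax the small tilt and then release.

Emit:
move_arm --series '[[[-0.05, 0, 0, 0, 0.3, 0, 0], [0, 0, 0, 0, 0, 0, 0], [0, 0, 0, 0, 0, 0, 0], [0, 0, 0, 0, 0, 0, 0], [0, 0, 0, 0, 0, 0, 0]]]'

```text
clock: 13.5
eef_pos: [0.4461, -0.2179, 0.1212]
tool_rot: [0.085, 0.996, -0.0, 0.0]
ft_force: [-0.1, 1.2, 2.8]
grip_width: 0.0212
```

```bash
python3 -c "
from h import *
st()"
```

```text
t 13.5 p [ 0.4461 -0.2179  0.1212] yaw 80.24 tz [ 0.e+00 -8.e-04 -1.e+00] F [-0.1  1.2  2.8] M [0.18 0.12 0.07] w 0.0212
```

Emit:
move_arm --series '[[[0, 0, 0, 0, 0, 0, 1], [0, 0, 0, 0, 0, 0, 1], [0, 0, 0, 0, 0, 0, 1], [0, 0, 0, 0, 0, 0, 1], [0, 0, 0, 0, 0, 0, 1]]]'

```text
clock: 14.0
eef_pos: [0.4466, -0.2185, 0.1208]
tool_rot: [0.085, 0.996, -0.001, 0.0]
ft_force: [0.5, -0.1, 0.7]
grip_width: 0.0851
```

```bash
python3 -c "
from h import *
st()
snap('wrist','w8.png')"
```

```text
t 14.0 p [ 0.4466 -0.2185  0.1208] yaw 80.24 tz [ 8.0e-04 -1.9e-03 -1.0e+00] F [ 0.5 -0.1  0.7] M [-0.02 -0.01  0.03] w 0.0851
```

View pics/w8.png

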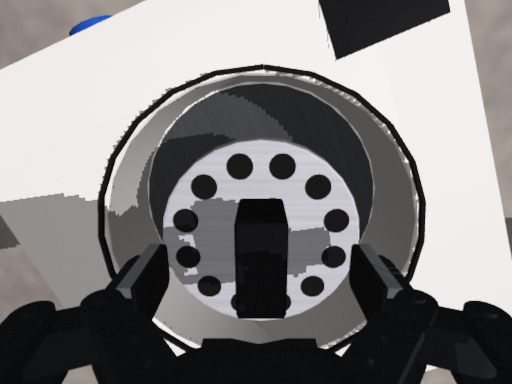

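The jaws are open and clear of the bar at (262,255). Withdrawing straight up.

Emit:
move_arm --series '[[[0, 0, 1, 0, 0, 0, 1], [0, 0, 2, 0, 0, 0, 1], [0, 0, 3, 0, 0, 0, 1], [0, 0, 3, 0, 0, 0, 1], [0, 0, 3, 0, 0, 0, 1]]]'

```text
clock: 14.55
eef_pos: [0.4428, -0.2166, 0.2424]
tool_rot: [0.085, 0.996, 0.001, -0.004]
ft_force: [0.5, -0.5, 0.3]
grip_width: 0.0849
```

Emit:
move_arm --series '[[[0, 0, 3, 0, 0, 0, 1], [0, 0, 1, 0, 0, 0, 1], [0, 0, 0, 0, 0, 0, 1], [0, 0, 0, 0, 0, 0, 1], [0, 0, 0, 0, 0, 0, 1]]]'

```text
clock: 15.05
eef_pos: [0.4439, -0.2172, 0.2888]
tool_rot: [0.085, 0.996, -0.001, -0.0]
ft_force: [0.7, -0.5, 0.5]
grip_width: 0.0854
```

```bash
python3 - <<'E'
from h import *
st()
p,d,X=snap('wrist','w9.png');z=X[...,2]
ok=np.hypot(X[...,0]-.445,X[...,1]+.216)<.053
m=ok&(z>.105)&(z<.125)&(p.min(2)>60);q=X[m]
s=np.linalg.lstsq(np.c_[q[:,:2]-[.445,-.216],np.ones(len(q))],q[:,2],rcond=None)[0];print('slope,z',s,len(q))
print(cv2.minEnclosingCircle((X[ok&(z>.105)&(z<.125)][:,:2]*1000).astype(np.float32)))
m=ok&(z>.14)&(z<.165);print('bar',X[m].mean(0),m.sum())
snap('top','t9.png')
E
```

```text
t 15.05 p [ 0.4439 -0.2172  0.2888] yaw 80.23 tz [-8.0e-04 -1.2e-03 -1.0e+00] F [ 0.7 -0.5  0.5] M [-0.01  0.05 -0.03] w 0.0854
slope,z [ 0.00278032 -0.00196948  0.11730577] 4881
((445.0693359375, -216.867431640625), 52.008323669433594)
bar [ 0.44348617 -0.2162547   0.15096187] 1123
```

View pics/w9.png

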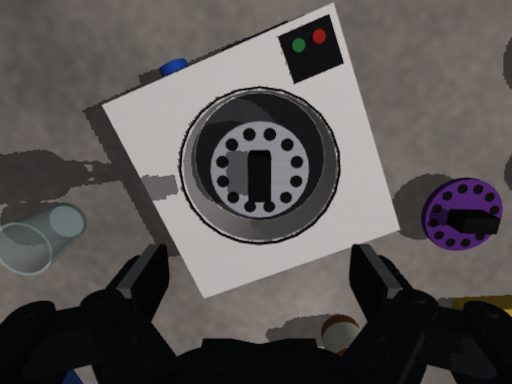

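View pics/t9.png

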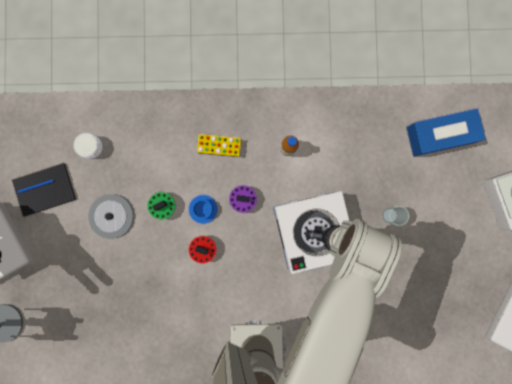

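The rotor sits in the bowl (wrist (259,172)), level within 0.004 rad. Its disc top is at 0.1173 m and its centre (0.4451,-0.2169). In the top view, the bystanders are at the same pixels as before.

```bash
python3 -c "
from h import *
bot.job_done()"
```

```text
the job is handed in; nothing more can be done
```

The rotor is fitted on the spindle and released. I handed the job in at about 15 s of the 67 s limit.

- **Lift:** I took the aluminium rotor off the blue stand by its black grip and left the purple, red and green look-alikes alone.
- **Fit:** I found the shaft axis and tooth angle with the wrist camera and turned the rotor to match before lowering it. The teeth meshed straight away, so no rocking was needed. I pressed lightly until the collar pushed back with about 3 to 5 N, still holding the rotor, then let go and withdrew straight up.
- **Rotor checks:** The disc top is at 0.1173 m, against 0.117 m expected when fully home. The rotor is level to about 0.004 rad and its axis is within 1 mm of the measured shaft axis.
- **Bystanders:** The bottle, beaker, lid and tube rack look unmoved in the top view.
- **Disagreements:** The only one was about 4 mm between two early estimates of the grip position (depth and dark pixels), taken while the arm was still settling. A second look settled it before I reached for the rotor.

No check failed. The hand-in reported no verdict.

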